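Pack the stud fitter's caddy

TASK

Pack the caddy for the fitter: lay the hand screwdriver in the long slot and the paint marker in the short slot, stand the smaller bottle in the square well, and set the tray of brass inserts in the rectangular bay, each resting flat on the floor of its place. Keep the tray of inserts level on the way, and leave the taller bottle and the electric screwdriver undisturbed where they are.

Things in the scene. Friction and masses are not known exactly. Their poses are not given: they have to be found in the camera images.
- screwdriver: Hand screwdriver lying flat, 196 mm long, 85 g. Origin: under the middle of its length, at its underside (table level). Its y axis runs along the tool: the plastic handle, 26 mm wide and 26 mm high, is the half from y = 0 to +98 mm; the thin steel blade is the half from 0 to -98 mm. Grasp across the handle (along its x axis); the balance point is near y = +45 mm.
- marker: Paint marker pen lying flat, 126 mm long (along its y axis), 17 mm wide and high, 16 g. Does not roll. Origin: under its middle, at its underside. z up.
- small_bottle: The smaller of two upright plastic dosing bottles: round body 33 mm in diameter and 70 mm high, a thin cap on top, 88 mm in all, 60 g. Origin: centre of its underside, z up.
- insert_tray: Small open tray holding brass inserts (one rigid piece), 62 mm across its rim along its x axis, 90 mm along its y axis, 22 mm high, 70 g; the sides taper to 56 x 82 mm at the bottom. Origin: centre of its underside, z up. Grasp across the 62 mm. (A like tray and bottle far off by the wall are out of reach: not meant.)
- long_slot: Insert with the longest, straight slot, for the hand screwdriver. One of four grey inserts side by side in a fixed flat aluminium caddy frame (234 x 248 mm, walls 11 mm high). Origin: centre of the insert's underside, 3 mm above the table, z up. Floor 3 mm above the origin; recess 46 mm wide (x) and 216 mm long (y), centred on the origin; rim top 9 mm above the origin. Insert 64 x 234 mm.
- short_slot: Insert with the shorter and narrower slot, for the marker. One of four grey inserts side by side in a fixed flat aluminium caddy frame (234 x 248 mm, walls 11 mm high). Origin: centre of the insert's underside, 3 mm above the table, z up. Floor 3 mm above the origin; recess 37 mm wide (x) and 146 mm long (y), centred on the origin; rim top 9 mm above the origin. Insert 64 x 234 mm.
- tray_bay: Insert with the wide rectangular bay, for the tray of inserts. One of four grey inserts side by side in a fixed flat aluminium caddy frame (234 x 248 mm, walls 11 mm high). Origin: centre of the insert's underside, 3 mm above the table, z up. Floor 3 mm above the origin; recess 82 mm (x) by 110 mm (y), centred on the origin; rim top 9 mm above the origin. Insert 91 x 116 mm.
- square_well: Insert with the square, high-walled well, for a bottle. One of four grey inserts side by side in a fixed flat aluminium caddy frame (234 x 248 mm, walls 11 mm high). Origin: centre of the insert's underside, 3 mm above the table, z up. Floor 3 mm above the origin; well 53 x 53 mm inside, centred on the origin, walls 5 mm thick, their top 27 mm above the origin. Insert 91 x 116 mm.
- tall_bottle: The larger look-alike bottle, upright: body 38 mm in diameter and 83 mm high, 105 mm in all with its spout. Does not belong in the caddy. Origin: centre of its underside.
- power_driver: Electric screwdriver lying flat, a fat straight body with a thin bit, 260 mm long (along its y axis; bit towards -y), 38 mm wide, 40 mm high. Does not belong in the caddy. Origin: under the middle of its length.
Things that resemble listed ones, but are neither listed nor needed, are in the scene too. What is shaped like the small_bottle but black is not meant. Leave any brown look-alike of the insert_tray alone.

How it is judged:
By the outcome, as a careful person would: the job done as asked, in the order asked, and still so for the second after the job is handed in, with the robot touching nothing.
It also fails if it takes over 106 s, if anything falls off the work surface, if the arm or the gripper's body presses on something with over 40 N, if the wrist force passes 120 N, or if a joint passes its speed limit or range.

ROBOT

A 6-joint arm with a two-finger parallel gripper is mounted at the origin on a cart in front of the work surface, level with it; the furniture and walls round the work are solid. World frame = base frame: x ahead of the robot, y to its left, z up, the work surface at z = 0. Lengths are in mm, angles in degrees, forces in N, time in s.
With the tool pointing down it reaches from about 350 to 850 mm from the base axis. Payload 8.1 kg.
Tool frame: the origin (TCP) lies at the very end of the fingers, on their centre line; the grasp point (between the pads) lies 19 mm behind it; z points along the fingers, y is the direction in which the jaws open and shut (so a half turn about z gives the same grasp; the last joint's range is limited). The gripper opens to 85 mm and grips with 20 to 120 N. Pads are 22 mm wide; open, the fingers measure 114 mm over their backs; the gripper's body (76 mm by 85 mm) begins 54 mm behind the grasp point. The pads swing forward as they close: fully open they stand 13 mm farther back than shut.
Start: joints at [65.81, 7.471, 85.268, -0, 87.261, -4.893], TCP at [198.26, 566.302, 231.292] pointing down, gripper open.
Joint ranges: [-169.43, 169.43], [-51.17, 129.36], [1.28, 143.12], [-76.62, 256.62], [0, 156.53], [-152.29, 152.29]. Speed limits (degrees/s): [136.94, 136.94, 159.86, 180, 180, 180].

INTERFACE

Orientations are given as [roll, pitch, yaw] about the fixed x, y, z axes, in that order (R = Rz(yaw) Ry(pitch) Rx(roll)).
In Python, from bench import r, eyes gives the robot as it stands. The module is installed in compiled form; this text tells all that it offers.
- The arm moves only by the tool play_rows, never from a script. Its argument "deltas" is a list of rows, each a list of 3 entries, a list of its own where there are three numbers: the shift along the tool's x, y, z in m, then the turn, a rotation vector about the tool's x, y, z in rad, then the closure, from 0 (fully open) to 1 (shut). A call has 1 to 8 rows; each row shifts and turns the pose as measured when the row begins, along the tool's axes as they then stand; what a row does not reach is not made up. A row lasts 1/8 s, in which the tool goes at most 62.5 mm and 10.7 degrees, less where a joint would pass 70% of its speed; a pose out of reach is approached as far as the arm can. A call with a gripper value outside its range is refused whole. The fingers move at their own pace and stop on an object; "force" is the grip in N (left out, the last holds). Time passes only in rows, so rows that do not move let the fingers close. It gives the time, the measured TCP pose, the force and the opening at its end, in the units of the state.
- r.sense(): the state, without advancing time (a new reading comes with each control period).
- eyes.snapshot(name): name is "scene" or "top"; returns the picture (420x560x3 uint8, red, green, blue); there is no depth.
- eyes.get_calibration(name): a dict with "mtx" (3x3 intrinsics, pixels), "D" ([k1, k2, p1, p2, k3] as OpenCV has them; the pictures are not rectified), "R" (3x3) and "t" (3): a world point X has camera coordinates R X + t. Camera axes: x right, y down, z forward; pixel columns grow to the right and rows downward; lengths in mm; the calibration is good to about 2 mm. A picture is of the moment at which its call begins. get_calibration takes no time and is no camera call.
- r.hand_in(): hands the job in, once; it reports no verdict.
The state is a dict: "time": time; "joint_pos": joint angles; "qd": joint speeds; "joint_efforts": joint torques, N m; "tool_pos": TCP position; "tcp_rot": TCP orientation; "ft_force": force on the tool from outside, world axes, zero at the start; "wrist_torque": the same for the moment, N m; "finger_gap": finger opening in mm.
Only numpy, scipy, OpenCV 4.12 (cv2) and the standard library are available. Lean on these libraries where they do the work, as an engineer would, in place of code of your own. Each camera call takes 0.05 s, during which the arm holds its last target. There are 200 camera calls.

## Working session

There is one attempt and no reset: what is moved stays moved. The work goes in short steps, Python scripts to look and compute and a tool call to move; the robot and the scene stay as the last step left them, time stands still between calls to the robot, and variables do not carry over. Pictures are saved under pics/ and viewed, about 12 in all and at most 16, crops included, and the job is handed in when it is done.

Besides the shell and the picture viewer there is one more tool, called after "Call:" by a JSON object that holds its "fn" and its "kwargs", one argument or row to a line. play_rows: Moves the arm, as the interface text tells. Its arguments: {"type":"object","properties":{"deltas":{"type":"array"},"force":{"type":"number"}},"required":["deltas"]}

```bash
mkdir -p pics
cat > h.py <<'E'
import numpy as np, cv2
from bench import r, eyes
def snap(n,f):
    im=eyes.snapshot(n); cv2.imwrite('pics/'+f,im[:,:,::-1]); return im
def w(n,px,z):
    "pixels -> world at height z"
    c=eyes.get_calibration(n); K,D,R,t=[np.array(c[k],float) for k in('mtx','D','R','t')]
    u=cv2.undistortPoints(np.array(px,float).reshape(-1,1,2),K,D)[:,0]
    d=np.c_[u,np.ones(len(u))]@R; o=-R.T@t.ravel()
    return o+d*((z-o[2])/d[:,2])[:,None]
def p(n,X):
    c=eyes.get_calibration(n); K,D,R,t=[np.array(c[k],float) for k in('mtx','D','R','t')]
    return cv2.projectPoints(np.array(X,float).reshape(-1,1,3),cv2.Rodrigues(R)[0],t,K,D)[0][:,0]
def crop(n,f,x0,y0,x1,y1,s):
    im=eyes.snapshot(n)[y0:y1,x0:x1]; cv2.imwrite('pics/'+f,cv2.resize(im,None,fx=s,fy=s,interpolation=cv2.INTER_CUBIC)[:,:,::-1])
E
python3 - <<'E'
from h import *
np.set_printoptions(precision=1,suppress=True)
for n in('top','scene'):
    snap(n,n+'1.png'); c=eyes.get_calibration(n); print(n,-np.array(c['R']).T@np.array(c['t']).ravel(), c['mtx'])
print(r.sense())
E
```

```text
top [ 488.5   35.2 1092.5] [[397.3   0.  277.9]
 [  0.  397.3 213.5]
 [  0.    0.    1. ]]
scene [-147.6 -385.6 1047.7] [[481.    0.  277.5]
 [  0.  481.  207.3]
 [  0.    0.    1. ]]
{'time': 0.1, 'joint_pos': array([65.8,  7.5, 85.3,  0. , 87.3, -4.9]), 'qd': array([ 0. , -0.1, -0.1, -0. , -0. , -0. ]), 'joint_efforts': array([  0. , -57.1, -50.2,  -0. ,   0. ,   0. ]), 'tool_pos': array([198. , 565.9, 230.3]), 'tcp_rot': array([-179.9,   -0. ,  160.7]), 'ft_force': array([-0.5,  0.5,  0.7]), 'wrist_torque': array([-0., -0., -0.]), 'finger_gap': 85.5089218961563}
```

View pics/top1.png

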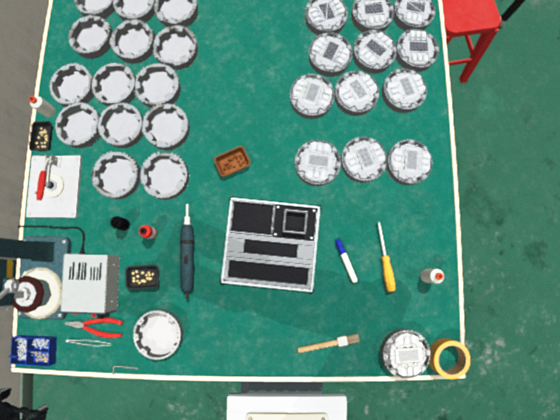

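View pics/scene1.png

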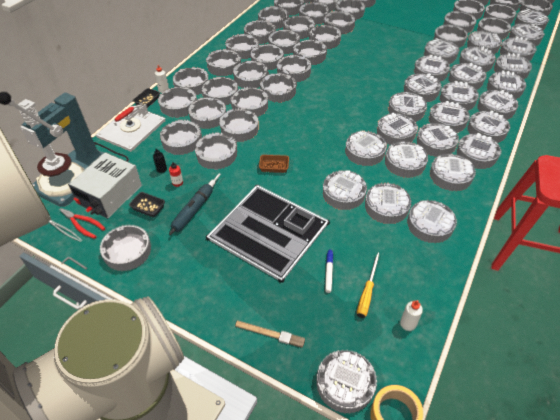

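Top view: hand screwdriver about (386,258), marker (346,260), caddy (270,245), black tray (143,278). The brown tray at (232,162) and the far tray at (40,136) are not meant. The bottles are red (147,231), black (120,223), white (432,275) and far white (37,102). The electric screwdriver is at (187,255). Next I'll check the bottle sizes and look closer.

Run:
```python
from h import *
t=eyes.snapshot('top'); s=eyes.snapshot('scene')
a=cv2.resize(t[190:310,100:300],None,fx=4,fy=4,interpolation=3)
b=cv2.resize(t[200:310,300:460],None,fx=5,fy=5,interpolation=3)
cv2.imwrite('pics/a.png',a[:,:,::-1]);cv2.imwrite('pics/b.png',b[:,:,::-1])
c=cv2.resize(s[140:220,130:230],None,fx=4,fy=4,interpolation=3);d=cv2.resize(s[280:360,370:470],None,fx=4,fy=4,interpolation=3)
cv2.imwrite('pics/c.png',np.hstack([c,d])[:,:,::-1])
```

```text
(no output)
```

View pics/a.png

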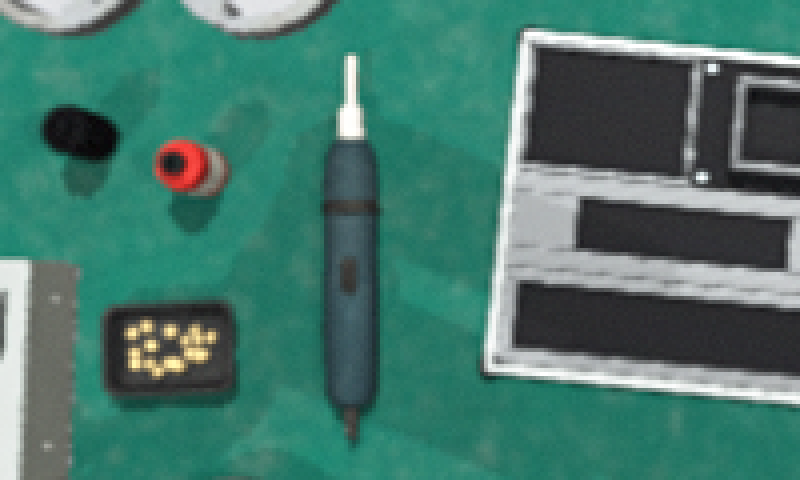

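View pics/b.png

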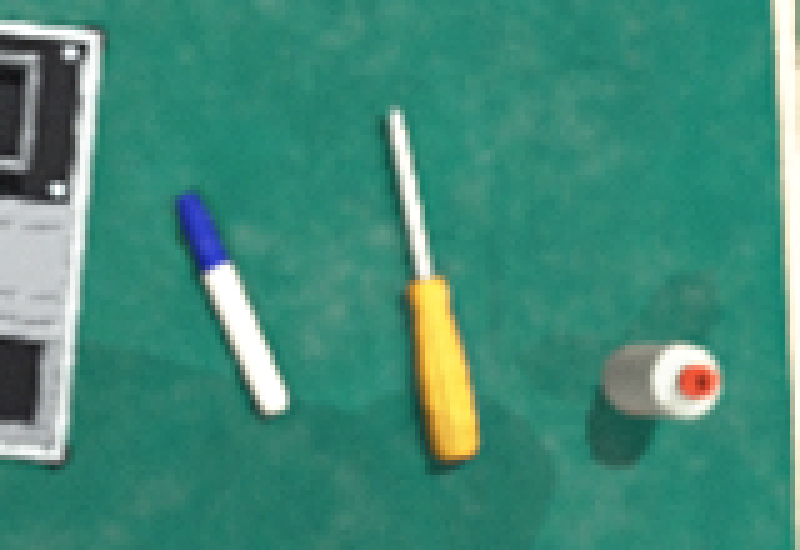

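View pics/c.png

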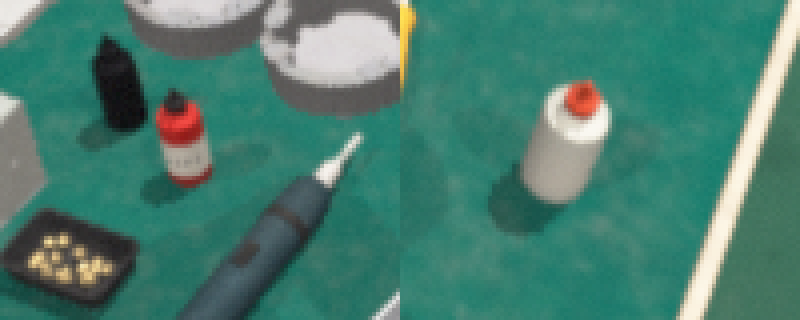

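```bash
cat > m.py <<'E'
from h import *
np.set_printoptions(precision=1,suppress=True)
A=lambda *q:[(100+(x+.5)/4-.5,190+(y+.5)/4-.5) for x,y in q]
B=lambda *q:[(300+(x+.5)/5-.5,200+(y+.5)/5-.5) for x,y in q]
def seg(nm,P):
    d=P[1]-P[0]; print(nm,P.mean(0)[:2],'len',np.hypot(*d[:2]),'ang',np.degrees(np.arctan2(d[1],d[0])),P[:,:2].tolist())
seg('driver',np.r_[w('top',B((455,460)),13),w('top',B((395,108)),13)])
print('joint',w('top',B((427,280)),13))
seg('marker',w('top',B((273,413),(188,193)),8))
print('red shoulder z70',w('top',A((180,166)),70),'cap z88',w('top',A((173,165)),88))
T=w('top',A((105,305),(235,303),(237,393),(107,397)),22); print('tray',T.mean(0),T)
F=w('top',A((523,30),(487,374))+B((103,30),(65,462)),11); print('frame',F.mean(0),F)
L=w('top',A((517,282),(512,347))+B((42,340),(38,427)),6);print('long',L.mean(0),L)
S=w('top',A((577,200),(575,247),(793,220),(787,268)),6);print('short',S.mean(0),S)
Y=w('top',A((532,45),(525,160),(695,62),(686,177)),6);print('bay',Y.mean(0),Y)
E
python3 m.py
python3 - <<'E'
from h import *
t=eyes.snapshot('top'); s=eyes.snapshot('scene')
cv2.imwrite('pics/d.png',cv2.resize(t[195:295,218:325],None,fx=6,fy=6,interpolation=3)[:,:,::-1])
E
```

```text
driver [ 523.1 -266.3] len 194.00471076993307 ang 8.493643605376631 [[427.1143396865029, -280.59357448256173], [618.991256309167, -251.93913907886613]]
joint [[ 524.4 -267.3   13. ]]
marker [ 512.1 -159.7] len 127.69915847644145 ang 20.72811012327222 [[452.3642542222686, -182.25033539244038], [571.7975098254782, -137.05329421041483]]
red shoulder z70 [[581.1 373.3  70. ]] cap z88 [[580.1 371.9  88. ]]
tray [461.6 389.8  22. ] [[490.5 436.5  22. ]
 [493.3 347.   22. ]
 [433.4 343.4  22. ]
 [429.  432.2  22. ]]
frame [554.6  43.9  11. ] [[683.1 157.8  11. ]
 [448.  177.   11. ]
 [661.4 -90.6  11. ]
 [426.1 -68.7  11. ]]
long [478.   52.1   6. ] [[510.  158.6   6. ]
 [466.1 161.1   6. ]
 [491.4 -56.8   6. ]
 [444.5 -54.5   6. ]]
short [543.7  46.    6. ] [[566.2 118.7   6. ]
 [534.1 119.5   6. ]
 [553.7 -29.2   6. ]
 [520.9 -25.1   6. ]]
bay [628.   97.5   6. ] [[673.5 151.9   6. ]
 [593.4 154.9   6. ]
 [662.5  38.8   6. ]
 [582.6  44.3   6. ]]
```

View pics/d.png

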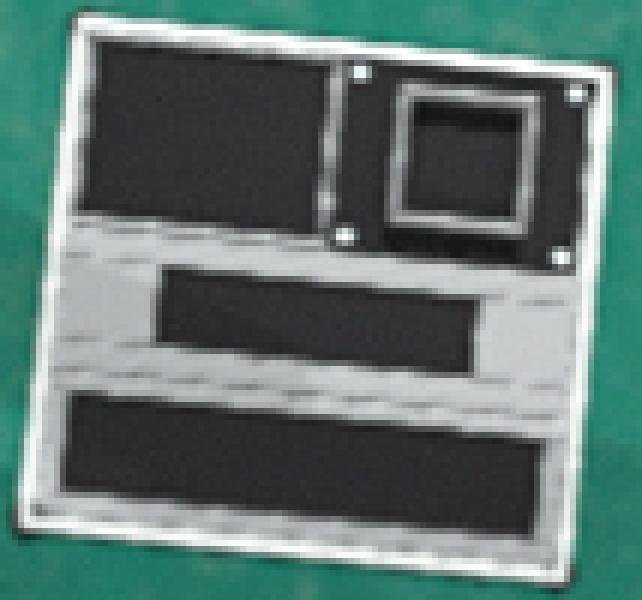

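Picture 6: caddy frame centre is about (555,44), yaw about -5°. The bay is upper left, well upper right, then short slot and long slot below. The red bottle has the smaller size, with shoulder and cap estimates agreeing at (581,373). The white one is the taller bottle and the black one is excluded. Next: a planning helper and the first approach, to the screwdriver.

```bash
cat > plan.py <<'E'
import sys
from h import *
from scipy.spatial.transform import Rotation as Ro
def plan(*tg,n=8,start=None):
    """targets (x,y,z,yaw,nrows): print per-row deltas in tool axes"""
    s=r.sense(); p0=np.array(s['tool_pos'],float); R0=Ro.from_euler('xyz',s['tcp_rot'],degrees=True)
    for x,y,z,yaw,n in tg:
        P=np.array([x,y,z],float); R1=Ro.from_euler('xyz',[180,0,yaw],degrees=True)
        rv=(R0.inv()*R1).as_rotvec()/n; d=(P-p0)/n
        for i in range(n):
            Ri=R0*Ro.from_rotvec(rv*i); print([np.round(Ri.inv().apply(d)/1e3,3).tolist(),np.round(rv,3).tolist()])
        p0,R0=P,R1; print('--')
    print(np.round(s['tool_pos'],1),np.round(s['tcp_rot'],1),round(s['finger_gap'],1),np.round(s['ft_force'],1),s['time'])
if __name__=='__main__': plan(*[tuple(map(float,a.split(',')))[:4]+(int(a.split(',')[4]),) for a in sys.argv[1:]])
E
python3 plan.py 440,180,220,80,8 478,-273,150,8.5,9
python3 - <<'E'
from m import *
u=[[218+(x+.5)/6-.5,195+(y+.5)/6-.5] for x,y in((398,82),(545,95),(530,237),(383,222))]
W=w('top',u,30); print('WELL',W.mean(0),W)
E
```

```text
[[-0.044, -0.036, 0.001], [-0.0, 0.0, 0.176]]
[[-0.05, -0.027, 0.001], [-0.0, 0.0, 0.176]]
[[-0.054, -0.018, 0.001], [-0.0, 0.0, 0.176]]
[[-0.056, -0.008, 0.001], [-0.0, 0.0, 0.176]]
[[-0.057, 0.002, 0.001], [-0.0, 0.0, 0.176]]
[[-0.056, 0.012, 0.001], [-0.0, 0.0, 0.176]]
[[-0.053, 0.021, 0.001], [-0.0, 0.0, 0.176]]
[[-0.048, 0.03, 0.001], [-0.0, 0.0, 0.176]]
--
[[-0.049, 0.013, 0.008], [-0.0, -0.0, 0.139]]
[[-0.047, 0.02, 0.008], [-0.0, -0.0, 0.139]]
[[-0.043, 0.026, 0.008], [-0.0, -0.0, 0.139]]
[[-0.039, 0.032, 0.008], [-0.0, -0.0, 0.139]]
[[-0.035, 0.037, 0.008], [-0.0, -0.0, 0.139]]
[[-0.029, 0.041, 0.008], [-0.0, -0.0, 0.139]]
[[-0.023, 0.045, 0.008], [-0.0, -0.0, 0.139]]
[[-0.017, 0.048, 0.008], [-0.0, -0.0, 0.139]]
[[-0.01, 0.049, 0.008], [-0.0, -0.0, 0.139]]
--
[198.2 566.1 230.9] [-180.    -0.   160.7] 85.3 [ 0.2 -0.3  0.1] 0.3
driver [ 523.1 -266.3] len 194.00471076993307 ang 8.493643605376631 [[427.1143396865029, -280.59357448256173], [618.991256309167, -251.93913907886613]]
joint [[ 524.4 -267.3   13. ]]
marker [ 512.1 -159.7] len 127.69915847644145 ang 20.72811012327222 [[452.3642542222686, -182.25033539244038], [571.7975098254782, -137.05329421041483]]
red shoulder z70 [[581.1 373.3  70. ]] cap z88 [[580.1 371.9  88. ]]
tray [461.6 389.8  22. ] [[490.5 436.5  22. ]
 [493.3 347.   22. ]
 [433.4 343.4  22. ]
 [429.  432.2  22. ]]
frame [554.6  43.9  11. ] [[683.1 157.8  11. ]
 [448.  177.   11. ]
 [661.4 -90.6  11. ]
 [426.1 -68.7  11. ]]
long [478.   52.1   6. ] [[510.  158.6   6. ]
 [466.1 161.1   6. ]
 [491.4 -56.8   6. ]
 [444.5 -54.5   6. ]]
short [543.7  46.    6. ] [[566.2 118.7   6. ]
 [534.1 119.5   6. ]
 [553.7 -29.2   6. ]
 [520.9 -25.1   6. ]]
bay [628.   97.5   6. ] [[673.5 151.9   6. ]
 [593.4 154.9   6. ]
 [662.5  38.8   6. ]
 [582.6  44.3   6. ]]
WELL [615.7 -19.8  30. ] [[650.3  10.1  30. ]
 [644.9 -56.3  30. ]
 [580.7 -49.3  30. ]
 [586.9  16.5  30. ]]
```

Call:
{"fn": "play_rows", "kwargs": {
  "deltas": [
    [[-0.044, -0.036, 0], [0, 0, 0.176], 0],
    [[-0.05, -0.027, 0], [0, 0, 0.176], 0],
    [[-0.054, -0.018, 0], [0, 0, 0.176], 0],
    [[-0.056, -0.008, 0], [0, 0, 0.176], 0],
    [[-0.057, 0.002, 0], [0, 0, 0.176], 0],
    [[-0.056, 0.012, 0], [0, 0, 0.176], 0],
    [[-0.053, 0.021, 0], [0, 0, 0.176], 0],
    [[-0.048, 0.03, 0], [0, 0, 0.176], 0]
  ],
  "force": 40
}}

```text
time: 1.3
tool_pos: [438.0, 168.1, 230.8]
tcp_rot: [179.9, -0.1, 77.9]
ft_force: [0.8, 0.6, 0.4]
finger_gap: 85.3
```

```bash
python3 plan.py 478.5,-273,120,8.5,10
```

```text
[[-0.042, 0.013, 0.011], [0.0, -0.0, 0.121]]
[[-0.04, 0.018, 0.011], [0.0, -0.0, 0.121]]
[[-0.038, 0.023, 0.011], [0.0, -0.0, 0.121]]
[[-0.035, 0.027, 0.011], [0.0, -0.0, 0.121]]
[[-0.031, 0.031, 0.011], [0.0, -0.0, 0.121]]
[[-0.027, 0.035, 0.011], [0.0, -0.0, 0.121]]
[[-0.023, 0.038, 0.011], [0.0, -0.0, 0.121]]
[[-0.018, 0.04, 0.011], [0.0, -0.0, 0.121]]
[[-0.013, 0.042, 0.011], [0.0, -0.0, 0.121]]
[[-0.008, 0.044, 0.011], [0.0, -0.0, 0.121]]
--
[438.  168.1 230.8] [ 1.799e+02 -1.000e-01  7.790e+01] 85.3 [0.8 0.6 0.4] 1.3
```

Call:
{"fn": "play_rows", "kwargs": {
  "deltas": [
    [[-0.042, 0.013, 0.011], [0, 0, 0.121], 0],
    [[-0.04, 0.018, 0.011], [0, 0, 0.121], 0],
    [[-0.038, 0.023, 0.011], [0, 0, 0.121], 0],
    [[-0.035, 0.027, 0.011], [0, 0, 0.121], 0],
    [[-0.031, 0.031, 0.011], [0, 0, 0.121], 0],
    [[-0.027, 0.035, 0.011], [0, 0, 0.121], 0],
    [[-0.023, 0.038, 0.011], [0, 0, 0.121], 0],
    [[-0.018, 0.04, 0.011], [0, 0, 0.121], 0]
  ]
}}

```text
time: 2.3
tool_pos: [466.4, -196.8, 142.8]
tcp_rot: [179.8, -0.5, 20.4]
ft_force: [0.6, -0.3, -0.2]
finger_gap: 85.7
```

```bash
python3 plan.py 478.5,-273,80,8.5,3 478.5,-273,10,8.5,4
```

```text
[[-0.005, 0.025, 0.021], [0.001, -0.003, 0.069]]
[[-0.003, 0.025, 0.021], [0.001, -0.003, 0.069]]
[[-0.002, 0.026, 0.021], [0.001, -0.003, 0.069]]
--
[[0.0, -0.0, 0.018], [0.0, 0.0, 0.0]]
[[0.0, -0.0, 0.018], [0.0, 0.0, 0.0]]
[[0.0, -0.0, 0.018], [0.0, 0.0, 0.0]]
[[0.0, -0.0, 0.018], [0.0, 0.0, 0.0]]
--
[ 466.4 -196.8  142.8] [179.8  -0.5  20.4] 85.7 [ 0.6 -0.3 -0.2] 2.3
```

Call:
{"fn": "play_rows", "kwargs": {
  "deltas": [
    [[-0.005, 0.025, 0.021], [0.001, -0.003, 0.069], 0],
    [[-0.003, 0.025, 0.021], [0.001, -0.003, 0.069], 0],
    [[-0.002, 0.026, 0.021], [0.001, -0.003, 0.069], 0],
    [[0, 0, 0], [0, 0, 0], 0]
  ]
}}

```text
time: 2.8
tool_pos: [477.8, -278.4, 77.4]
tcp_rot: [-180.0, 0.0, 7.8]
ft_force: [0.0, -0.3, 0.2]
finger_gap: 85.5
```

```bash
python3 plan.py 478.5,-273,9,8.5,4; python3 -c "
from h import *
crop('top','e.png',300,190,460,310,5)"
```

```text
[[0.0, -0.001, 0.017], [-0.0, 0.0, -0.003]]
[[0.0, -0.001, 0.017], [-0.0, 0.0, -0.003]]
[[0.0, -0.001, 0.017], [-0.0, 0.0, -0.003]]
[[0.0, -0.001, 0.017], [-0.0, 0.0, -0.003]]
--
[ 477.8 -278.4   77.4] [-180.     0.     7.8] 85.5 [ 0.  -0.3  0.2] 2.8
```

View pics/e.png

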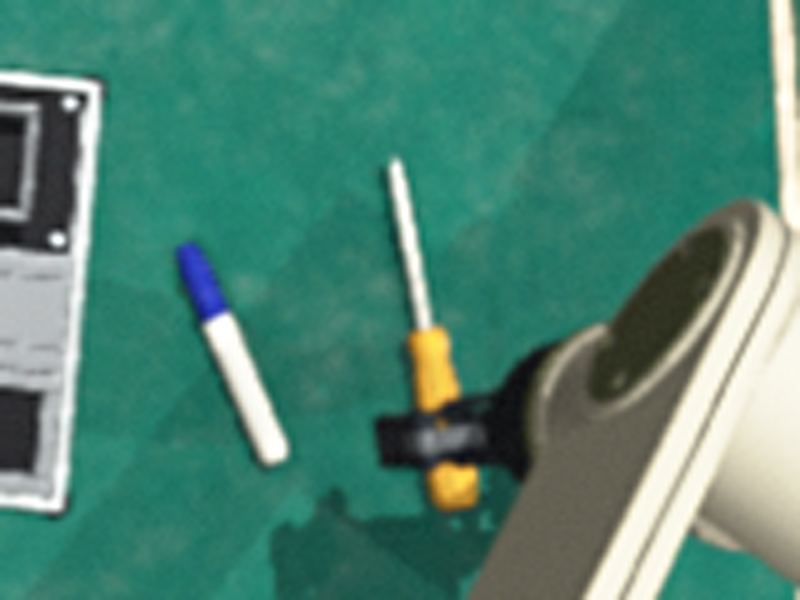

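The gripper straddles the handle (crop pixel (440,440)). Descending.

Call:
{"fn": "play_rows", "kwargs": {
  "deltas": [
    [[0, -0.001, 0.018], [0, 0, -0.003], 0],
    [[0, -0.001, 0.018], [0, 0, -0.003], 0],
    [[0, -0.001, 0.017], [0, 0, -0.003], 0],
    [[0, -0.001, 0.014], [0, 0, -0.003], 0],
    [[0, 0, 0], [0, 0, 0], 0],
    [[0, 0, 0], [0, 0, 0], 1],
    [[0, 0, 0], [0, 0, 0], 1],
    [[0, 0, 0], [0, 0, 0], 1]
  ],
  "force": 50
}}

```text
time: 3.85
tool_pos: [479.2, -271.8, 9.0]
tcp_rot: [179.9, -0.2, 8.8]
ft_force: [0.4, 0.0, 0.2]
finger_gap: 32.5
```

Call:
{"fn": "play_rows", "kwargs": {
  "deltas": [
    [[0, 0, 0], [0, 0, 0], 1],
    [[0, 0, 0], [0, 0, 0], 1]
  ]
}}

```text
time: 4.1
tool_pos: [479.9, -272.5, 10.0]
tcp_rot: [179.8, -0.3, 8.8]
ft_force: [0.2, -0.2, -1.5]
finger_gap: 24.3
```

```bash
python3 plan.py 479,-272,100,8.5,3 474.2,8.2,75,85,9
```

```text
[[-0.0, -0.0, -0.03], [0.001, -0.002, 0.002]]
[[-0.0, -0.0, -0.03], [0.001, -0.002, 0.002]]
[[-0.0, -0.0, -0.03], [0.001, -0.002, 0.002]]
--
[[0.004, -0.031, 0.003], [0.0, 0.0, -0.148]]
[[0.009, -0.03, 0.003], [0.0, 0.0, -0.148]]
[[0.013, -0.028, 0.003], [0.0, 0.0, -0.148]]
[[0.017, -0.026, 0.003], [0.0, 0.0, -0.148]]
[[0.021, -0.023, 0.003], [0.0, 0.0, -0.148]]
[[0.024, -0.02, 0.003], [0.0, 0.0, -0.148]]
[[0.027, -0.016, 0.003], [0.0, 0.0, -0.148]]
[[0.029, -0.012, 0.003], [0.0, 0.0, -0.148]]
[[0.03, -0.008, 0.003], [0.0, 0.0, -0.148]]
--
[ 479.9 -272.5   10. ] [179.8  -0.3   8.8] 24.3 [ 0.2 -0.2 -1.5] 4.1
```

Call:
{"fn": "play_rows", "kwargs": {
  "deltas": [
    [[0, 0, -0.03], [0.001, -0.002, 0.002], 1],
    [[0, 0, -0.03], [0.001, -0.002, 0.002], 1],
    [[0, 0, -0.03], [0.001, -0.002, 0.002], 1],
    [[0.004, -0.031, 0.003], [0, 0, -0.148], 1],
    [[0.009, -0.03, 0.003], [0, 0, -0.148], 1],
    [[0.013, -0.028, 0.003], [0, 0, -0.148], 1],
    [[0.017, -0.026, 0.003], [0, 0, -0.148], 1],
    [[0.021, -0.023, 0.003], [0, 0, -0.148], 1]
  ]
}}

```text
time: 5.1
tool_pos: [476.5, -114.3, 87.8]
tcp_rot: [-180.0, 0.0, 51.9]
ft_force: [0.3, 0.2, -0.8]
finger_gap: 24.2
```

Call:
{"fn": "play_rows", "kwargs": {
  "deltas": [
    [[0.024, -0.02, 0.003], [0, 0, -0.148], 1],
    [[0.027, -0.016, 0.003], [0, 0, -0.148], 1],
    [[0.029, -0.012, 0.003], [0, 0, -0.148], 1],
    [[0.03, -0.008, 0.003], [0, 0, -0.148], 1],
    [[0, 0, 0], [0, 0, 0], 1]
  ]
}}

```text
time: 5.72
tool_pos: [470.8, 16.5, 75.0]
tcp_rot: [-179.9, -0.0, 87.2]
ft_force: [-0.2, -0.3, -0.7]
finger_gap: 24.4
```

```bash
python3 plan.py 474.2,8.2,50,85,2 474.2,8.2,16,85,4; python3 -c "
from h import *
crop('top','f.png',210,190,330,300,5)"
```

```text
[[-0.004, 0.002, 0.013], [-0.0, -0.0, 0.019]]
[[-0.004, 0.002, 0.013], [-0.0, -0.0, 0.019]]
--
[[0.0, -0.0, 0.009], [0.0, 0.0, 0.0]]
[[0.0, -0.0, 0.009], [0.0, 0.0, 0.0]]
[[0.0, -0.0, 0.009], [0.0, 0.0, 0.0]]
[[0.0, -0.0, 0.009], [0.0, 0.0, 0.0]]
--
[470.8  16.5  75. ] [-179.9   -0.    87.2] 24.4 [-0.2 -0.3 -0.7] 5.725
```

View pics/f.png

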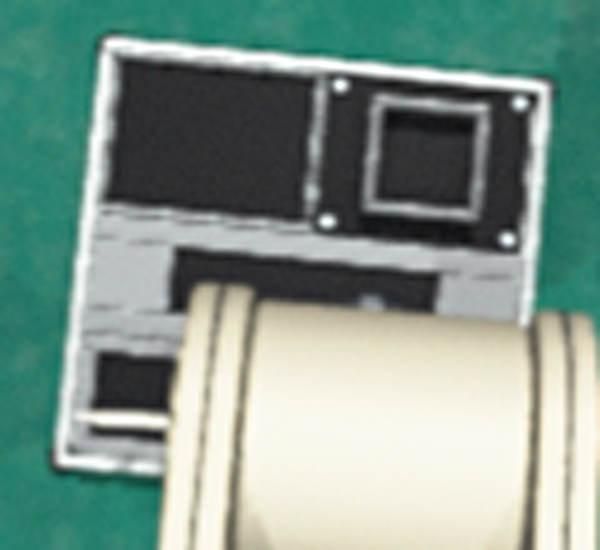

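Run:
```python
from h import *
print(w('top',[[226.6,272.6]],75+3.5), w('top',[[226.6,272.6]],72))
```

```text
[[477.03072874 155.48286133  78.5       ]] [[476.95717622 156.25375335  72.        ]]
```

Call:
{"fn": "play_rows", "kwargs": {
  "deltas": [
    [[-0.004, 0.002, 0.013], [0, 0, 0.019], 1],
    [[-0.004, 0.002, 0.013], [0, 0, 0.019], 1],
    [[0, 0, 0], [0, 0, 0], 1]
  ]
}}

```text
time: 6.15
tool_pos: [474.7, 4.7, 47.1]
tcp_rot: [-180.0, 0.1, 84.4]
ft_force: [-0.5, -0.2, -1.0]
finger_gap: 24.4
```

```bash
python3 plan.py 474.2,8.2,16,85,4; python3 -c "
from h import *
crop('scene','g.png',190,170,350,290,5)"
```

```text
[[0.001, -0.0, 0.008], [-0.0, 0.0, -0.003]]
[[0.001, -0.0, 0.008], [-0.0, 0.0, -0.003]]
[[0.001, -0.0, 0.008], [-0.0, 0.0, -0.003]]
[[0.001, -0.0, 0.008], [-0.0, 0.0, -0.003]]
--
[474.7   4.7  47.1] [-1.80e+02  1.00e-01  8.44e+01] 24.4 [-0.5 -0.2 -1. ] 6.15
```

View pics/g.png

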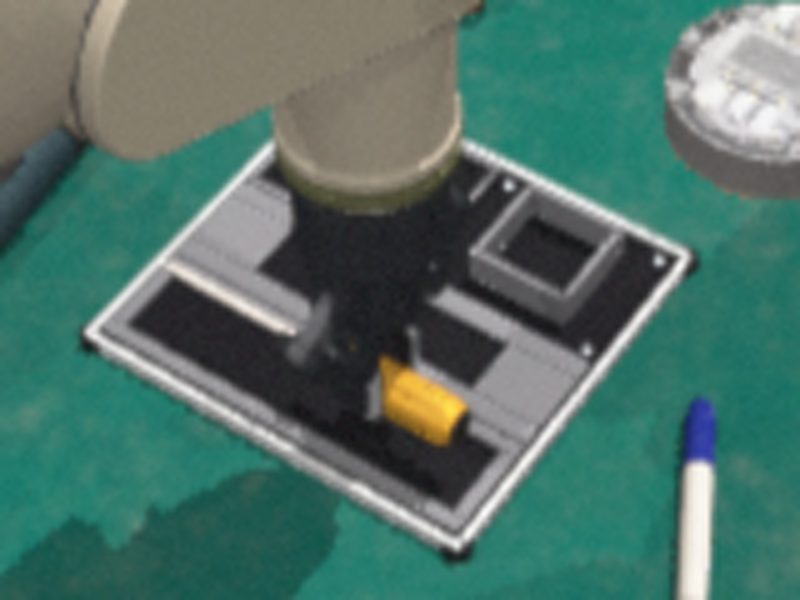

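The driver is held level over the slot, with its handle at about (420,400) in the crop. Lowering.

Call:
{"fn": "play_rows", "kwargs": {
  "deltas": [
    [[0.001, 0, 0.009], [0, 0, -0.003], 1],
    [[0.001, 0, 0.009], [0, 0, -0.003], 1],
    [[0.001, 0, 0.007], [0, 0, -0.003], 1],
    [[0.001, 0, 0.003], [0, 0, 0], 1],
    [[0.001, 0, 0], [0, 0, 0], 1]
  ]
}}

```text
time: 6.82
tool_pos: [475.6, 9.8, 17.8]
tcp_rot: [180.0, 0.0, 84.9]
ft_force: [0.4, 0.2, -0.5]
finger_gap: 24.3
```

Call:
{"fn": "play_rows", "kwargs": {
  "deltas": [
    [[0, 0, 0.001], [0, 0, 0], 1],
    [[0, 0, 0.001], [0, 0, 0], 1],
    [[0, 0, 0], [0, 0, 0], 1]
  ]
}}

```text
time: 7.2
tool_pos: [476.2, 9.9, 16.3]
tcp_rot: [179.9, 0.0, 84.9]
ft_force: [-0.5, 0.2, -0.6]
finger_gap: 24.3
```

Call:
{"fn": "play_rows", "kwargs": {
  "deltas": [
    [[0, 0, 0], [0, 0, 0], 0.45],
    [[0, 0, 0], [0, 0, 0], 0.45],
    [[0, 0, -0.004], [0, 0, 0], 0.45],
    [[0, 0, -0.02], [0, 0, 0], 0.45],
    [[0, 0, -0.04], [0, 0, 0], 0],
    [[0, 0, -0.04], [0, 0, 0], 0]
  ]
}}

```text
time: 7.95
tool_pos: [473.4, 10.1, 120.5]
tcp_rot: [-179.7, 0.1, 84.9]
ft_force: [0.5, 0.3, -0.5]
finger_gap: 80.7
```

```bash
python3 plan.py 511,-159,70,20.7,7
```

```text
[[-0.024, 0.008, 0.007], [-0.001, 0.001, 0.16]]
[[-0.022, 0.011, 0.007], [-0.001, 0.001, 0.16]]
[[-0.02, 0.015, 0.007], [-0.001, 0.001, 0.16]]
[[-0.017, 0.018, 0.007], [-0.001, 0.001, 0.16]]
[[-0.014, 0.02, 0.007], [-0.001, 0.001, 0.16]]
[[-0.011, 0.022, 0.007], [-0.001, 0.001, 0.16]]
[[-0.007, 0.024, 0.007], [-0.001, 0.001, 0.16]]
--
[473.4  10.1 120.5] [-1.797e+02  1.000e-01  8.490e+01] 80.7 [ 0.5  0.3 -0.5] 7.95
```

Call:
{"fn": "play_rows", "kwargs": {
  "deltas": [
    [[-0.024, 0.008, 0.007], [0, 0, 0.16], 0],
    [[-0.022, 0.011, 0.007], [0, 0, 0.16], 0],
    [[-0.02, 0.015, 0.007], [0, 0, 0.16], 0],
    [[-0.017, 0.018, 0.007], [0, 0, 0.16], 0],
    [[-0.014, 0.02, 0.007], [0, 0, 0.16], 0],
    [[-0.011, 0.022, 0.007], [0, 0, 0.16], 0],
    [[-0.007, 0.024, 0.007], [0, 0, 0.16], 0],
    [[0, 0, 0], [0, 0, 0], 0]
  ]
}}

```text
time: 8.95
tool_pos: [517.2, -165.2, 79.4]
tcp_rot: [179.7, -0.4, 18.8]
ft_force: [-0.2, 0.9, -0.8]
finger_gap: 85.3
```

```bash
python3 plan.py 511.5,-159.5,40,20.7,3 511.5,-159.5,9,20.7,4;  python3 -c "
from h import *
crop('top','i.png',210,190,360,300,5)"
```

```text
[[-0.001, -0.002, 0.013], [0.002, -0.002, -0.011]]
[[-0.001, -0.002, 0.013], [0.002, -0.002, -0.011]]
[[-0.001, -0.002, 0.013], [0.002, -0.002, -0.011]]
--
[[-0.0, -0.0, 0.008], [0.0, 0.0, 0.0]]
[[-0.0, -0.0, 0.008], [0.0, 0.0, 0.0]]
[[-0.0, -0.0, 0.008], [0.0, 0.0, 0.0]]
[[-0.0, -0.0, 0.008], [0.0, 0.0, 0.0]]
--
[ 517.2 -165.2   79.4] [179.7  -0.4  18.8] 85.3 [-0.2  0.9 -0.8] 8.95
```

View pics/i.png

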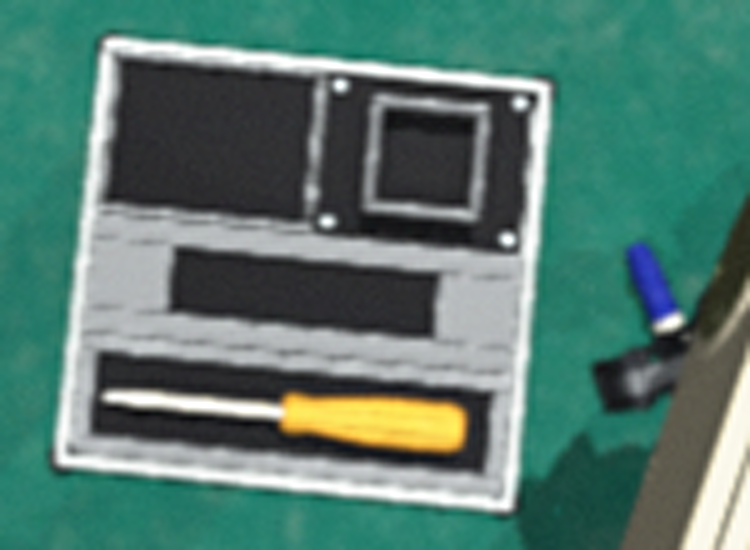

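The driver lies inside the long slot, crop (105,397) to (467,430), with clearance at both ends. Next the marker.

Call:
{"fn": "play_rows", "kwargs": {
  "deltas": [
    [[-0.001, -0.002, 0.013], [0.002, -0.002, -0.011], 0],
    [[-0.001, -0.002, 0.013], [0.002, -0.002, -0.011], 0],
    [[-0.001, -0.002, 0.013], [0.002, -0.002, -0.011], 0.3],
    [[0, 0, 0.012], [0, 0, 0], 0.4],
    [[0, 0, 0.012], [0, 0, 0], 0.4],
    [[0, 0, 0.005], [0, 0, 0], 0.4],
    [[0, 0, 0], [0, 0, 0], 0.4]
  ],
  "force": 30
}}

```text
time: 9.88
tool_pos: [511.3, -156.3, 6.2]
tcp_rot: [-179.8, 0.0, 21.4]
ft_force: [0.1, -0.0, -0.2]
finger_gap: 51.1
```

```bash
python3 plan.py 512,-159.5,8,20.7,1
```

```text
[[-0.0, 0.003, -0.002], [-0.003, 0.0, 0.012]]
--
[ 511.3 -156.3    6.2] [-179.8    0.    21.4] 51.1 [ 0.1 -0.  -0.2] 9.875
```

Call:
{"fn": "play_rows", "kwargs": {
  "deltas": [
    [[0, 0.003, -0.002], [0, 0, 0.012], 0.4],
    [[0, 0, 0], [0, 0, 0], 0.8],
    [[0, 0, 0], [0, 0, 0], 1],
    [[0, 0, 0], [0, 0, 0], 1],
    [[0, 0, 0], [0, 0, 0], 1],
    [[0, 0, 0], [0, 0, 0], 1]
  ]
}}

```text
time: 10.62
tool_pos: [513.9, -160.1, 10.1]
tcp_rot: [-179.9, -0.1, 20.7]
ft_force: [-0.0, -0.5, -0.3]
finger_gap: 15.5
```

```bash
python3 plan.py 512,-159.5,80,20.7,3 543.6,46.1,75,85,8
```

```text
[[-0.0, -0.0, -0.023], [-0.0, -0.001, -0.0]]
[[-0.0, -0.0, -0.023], [-0.0, -0.001, -0.0]]
[[-0.0, -0.0, -0.023], [-0.0, -0.001, -0.0]]
--
[[0.013, -0.023, 0.001], [0.0, 0.0, -0.14]]
[[0.016, -0.021, 0.001], [0.0, 0.0, -0.14]]
[[0.019, -0.018, 0.001], [0.0, 0.0, -0.14]]
[[0.021, -0.015, 0.001], [0.0, 0.0, -0.14]]
[[0.023, -0.012, 0.001], [0.0, 0.0, -0.14]]
[[0.024, -0.009, 0.001], [0.0, 0.0, -0.14]]
[[0.025, -0.006, 0.001], [0.0, 0.0, -0.14]]
[[0.026, -0.002, 0.001], [0.0, 0.0, -0.14]]
--
[ 513.9 -160.1   10.1] [-1.799e+02 -1.000e-01  2.070e+01] 15.5 [-0.  -0.5 -0.3] 10.625
```

Call:
{"fn": "play_rows", "kwargs": {
  "deltas": [
    [[0, 0, -0.023], [0, 0, 0], 1],
    [[0, 0, -0.023], [0, 0, 0], 1],
    [[0, 0, -0.023], [0, 0, 0], 1],
    [[0.013, -0.023, 0.001], [0, 0, -0.14], 1],
    [[0.016, -0.021, 0.001], [0, 0, -0.14], 1],
    [[0.019, -0.018, 0.001], [0, 0, -0.14], 1],
    [[0.021, -0.015, 0.001], [0, 0, -0.14], 1],
    [[0.023, -0.012, 0.001], [0, 0, -0.14], 1]
  ]
}}

```text
time: 11.62
tool_pos: [534.1, -28.9, 76.3]
tcp_rot: [180.0, -0.1, 61.8]
ft_force: [0.4, -1.0, -0.4]
finger_gap: 16.0
```

Call:
{"fn": "play_rows", "kwargs": {
  "deltas": [
    [[0.024, -0.009, 0.001], [0, 0, -0.14], 1],
    [[0.025, -0.006, 0.001], [0, 0, -0.14], 1],
    [[0.026, -0.002, 0.001], [0, 0, -0.14], 1],
    [[0, 0, 0], [0, 0, 0], 1]
  ]
}}

```text
time: 12.12
tool_pos: [543.4, 52.1, 73.0]
tcp_rot: [180.0, -0.1, 86.8]
ft_force: [0.0, -0.3, 0.1]
finger_gap: 15.4
```

```bash
python3 plan.py 543.6,46.1,40,85,3
```

```text
[[-0.002, 0.0, 0.011], [0.0, -0.001, 0.011]]
[[-0.002, 0.0, 0.011], [0.0, -0.001, 0.011]]
[[-0.002, 0.0, 0.011], [0.0, -0.001, 0.011]]
--
[543.4  52.1  73. ] [ 1.80e+02 -1.00e-01  8.68e+01] 15.4 [ 0.  -0.3  0.1] 12.125
```

Call:
{"fn": "play_rows", "kwargs": {
  "deltas": [
    [[-0.002, 0, 0.011], [0, 0, 0.011], 1],
    [[-0.002, 0, 0.011], [0, 0, 0.011], 1],
    [[-0.002, 0, 0.011], [0, 0, 0.011], 1],
    [[0, 0, 0], [0, 0, 0], 1]
  ]
}}

```text
time: 12.62
tool_pos: [541.8, 43.4, 36.4]
tcp_rot: [-179.9, -0.1, 84.4]
ft_force: [-0.2, 0.0, -0.4]
finger_gap: 15.8
```

```bash
python3 plan.py 543.6,46.1,17,85,3; python3 -c "
from h import *
crop('scene','j.png',190,170,350,290,5)"
```

```text
[[0.001, 0.001, 0.006], [-0.001, -0.0, -0.003]]
[[0.001, 0.001, 0.006], [-0.001, -0.0, -0.003]]
[[0.001, 0.001, 0.006], [-0.001, -0.0, -0.003]]
--
[541.8  43.4  36.4] [-1.799e+02 -1.000e-01  8.440e+01] 15.8 [-0.2  0.  -0.4] 12.625
```

View pics/j.png

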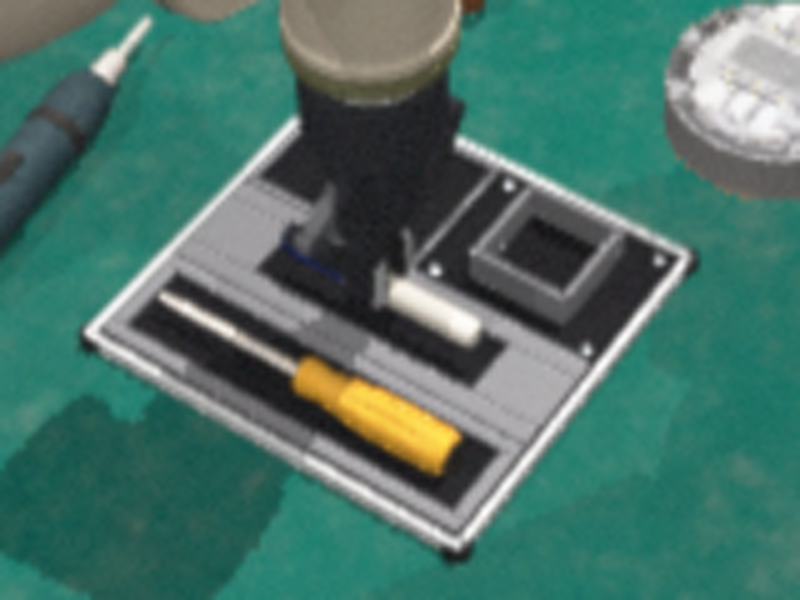

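The marker (white end at crop (470,325)) is aligned over the short slot and the driver lies in its slot.

Call:
{"fn": "play_rows", "kwargs": {
  "deltas": [
    [[0.001, 0.001, 0.008], [0, 0, -0.003], 1],
    [[0.001, 0.001, 0.007], [0, 0, -0.003], 1],
    [[0, 0, 0.003], [0, 0, 0], 1],
    [[0, 0, 0], [0, 0, 0], 1]
  ]
}}

```text
time: 13.18
tool_pos: [545.3, 45.3, 18.4]
tcp_rot: [180.0, -0.1, 84.8]
ft_force: [-0.1, -0.4, 0.2]
finger_gap: 15.5
```

Call:
{"fn": "play_rows", "kwargs": {
  "deltas": [
    [[0, 0, 0.0015], [0, 0, 0], 1],
    [[0, 0, 0.001], [0, 0, 0], 1],
    [[0, 0, 0], [0, 0, 0], 1],
    [[0, 0, 0], [0, 0, 0], 0.6],
    [[0, 0, 0], [0, 0, 0], 0.6],
    [[0, 0, -0.004], [0, 0, 0], 0.6],
    [[0, 0, -0.03], [0, 0, 0], 0.6],
    [[0, 0, -0.05], [0, 0, 0], 0]
  ]
}}

```text
time: 14.18
tool_pos: [541.8, 45.3, 97.9]
tcp_rot: [-179.5, -0.0, 84.8]
ft_force: [0.1, -0.2, 0.5]
finger_gap: 51.2
```

```bash
python3 plan.py 581,373,160,90,8
python3 - <<'E'
from h import *
t=eyes.snapshot('top'); s=eyes.snapshot('scene')
r1=lambda a:cv2.resize(a,(400,400),interpolation=3)
cv2.imwrite('pics/k.png',np.hstack([r1(t[200:300,215:315]),r1(s[150:290,190:330])])[:,:,::-1])
E
```

```text
[[0.041, 0.001, -0.008], [-0.001, -0.0, -0.011]]
[[0.041, 0.002, -0.008], [-0.001, -0.0, -0.011]]
[[0.041, 0.002, -0.008], [-0.001, -0.0, -0.011]]
[[0.041, 0.003, -0.008], [-0.001, -0.0, -0.011]]
[[0.041, 0.003, -0.008], [-0.001, -0.0, -0.011]]
[[0.041, 0.003, -0.008], [-0.001, -0.0, -0.011]]
[[0.041, 0.004, -0.008], [-0.001, -0.0, -0.011]]
[[0.041, 0.004, -0.008], [-0.001, -0.0, -0.011]]
--
[541.8  45.3  97.9] [-179.5   -0.    84.8] 51.2 [ 0.1 -0.2  0.5] 14.175
```

View pics/k.png

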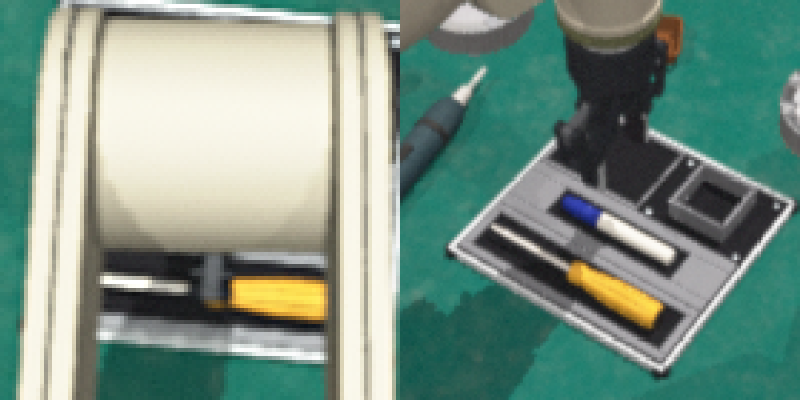

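The marker is in the short slot. Next the red small bottle.

Call:
{"fn": "play_rows", "kwargs": {
  "deltas": [
    [[0.035, 0.001, -0.03], [0, 0, -0.011], 0],
    [[0.041, 0.002, -0.025], [0, 0, -0.011], 0],
    [[0.041, 0.002, -0.008], [0, 0, -0.011], 0],
    [[0.041, 0.003, 0], [0, 0, -0.011], 0],
    [[0.041, 0.003, 0], [0, 0, -0.011], 0],
    [[0.041, 0.003, 0], [0, 0, -0.011], 0],
    [[0.041, 0.004, 0], [0, 0, -0.011], 0],
    [[0.038, 0.004, 0], [0, 0, -0.011], 0]
  ]
}}

```text
time: 15.28
tool_pos: [588.4, 369.7, 172.7]
tcp_rot: [179.4, -0.1, 89.7]
ft_force: [-0.1, -0.7, 0.4]
finger_gap: 85.2
```

Call:
{"fn": "play_rows", "kwargs": {
  "deltas": [
    [[0, 0, 0], [0, 0, 0], 0]
  ]
}}

```text
time: 15.4
tool_pos: [587.8, 372.5, 171.9]
tcp_rot: [179.4, -0.1, 89.9]
ft_force: [-0.1, -0.2, -0.3]
finger_gap: 85.2
```

```bash
python3 plan.py 581,373,110,90,2  581,373,37,90,4; python3 -c "
from h import *
crop('scene','l.png',110,100,250,220,5)"
```

```text
[[0.0, -0.004, 0.031], [0.005, -0.001, -0.001]]
[[0.0, -0.004, 0.031], [0.005, -0.001, -0.001]]
--
[[0.0, -0.0, 0.018], [0.0, 0.0, 0.0]]
[[0.0, -0.0, 0.018], [0.0, 0.0, 0.0]]
[[0.0, -0.0, 0.018], [0.0, 0.0, 0.0]]
[[0.0, -0.0, 0.018], [0.0, 0.0, 0.0]]
--
[587.8 372.5 171.9] [ 1.794e+02 -1.000e-01  8.990e+01] 85.2 [-0.1 -0.2 -0.3] 15.4
```

View pics/l.png

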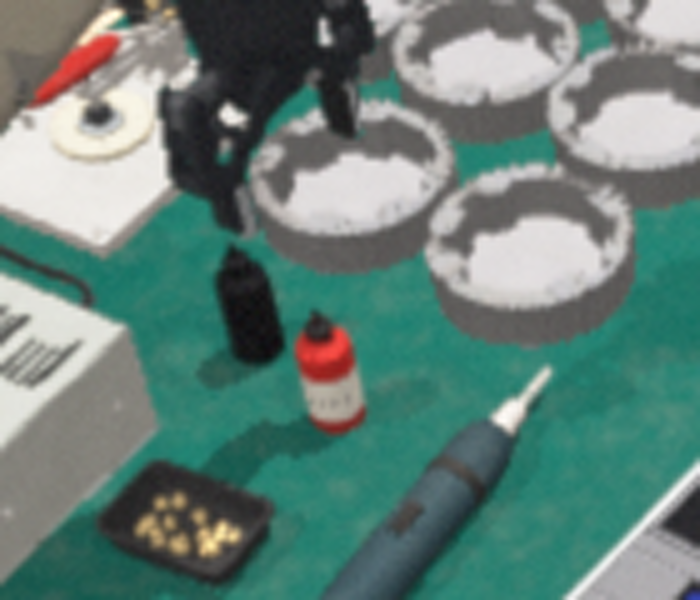

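Run:
```python
from h import *
np.set_printoptions(precision=1,suppress=True)
print('scene base z0',w('scene',[[177,184.4]],0),'cap z88',w('scene',[[110+318/5,100+318/5]],88))
print('housing near edge z50',w('top',[[164,198]],50),w('top',[[140,178]],50), 'black',w('top',A:=[[118,222]],85))
print(p('scene',[[581,373,0],[581,373,88]]))
```

```text
scene base z0 [[577.5 376.    0. ]] cap z88 [[578.8 370.9  88. ]]
housing near edge z50 [[672.5 331.8  50. ]] [[727.1 400.6  50. ]] black [[602.6 439.8  85. ]]
[[178.5 184. ]
 [173.5 162.9]]
```

Both cameras agree that the bottle is at about (580,372). Descending.

Call:
{"fn": "play_rows", "kwargs": {
  "deltas": [
    [[0, -0.004, 0.025], [0.005, 0, 0], 0],
    [[0, -0.004, 0.025], [0.005, 0, 0], 0],
    [[0, 0, 0], [0, 0, 0], 0]
  ]
}}

```text
time: 15.82
tool_pos: [580.8, 368.2, 120.9]
tcp_rot: [179.9, -0.0, 89.7]
ft_force: [-0.7, 0.5, 0.1]
finger_gap: 85.2
```

```bash
python3 plan.py 580,372.5,37,90,5
```

```text
[[0.001, -0.0, 0.017], [0.0, -0.0, -0.001]]
[[0.001, -0.0, 0.017], [0.0, -0.0, -0.001]]
[[0.001, -0.0, 0.017], [0.0, -0.0, -0.001]]
[[0.001, -0.0, 0.017], [0.0, -0.0, -0.001]]
[[0.001, -0.0, 0.017], [0.0, -0.0, -0.001]]
--
[580.8 368.2 120.9] [179.9  -0.   89.7] 85.2 [-0.7  0.5  0.1] 15.825
```

Call:
{"fn": "play_rows", "kwargs": {
  "deltas": [
    [[0.001, 0, 0.017], [0, 0, 0], 0],
    [[0.001, 0, 0.017], [0, 0, 0], 0],
    [[0.001, 0, 0.017], [0, 0, 0], 0],
    [[0.001, 0, 0.017], [0, 0, 0], 0],
    [[0, 0, 0.013], [0, 0, 0], 0],
    [[0, 0, 0], [0, 0, 0], 0],
    [[0, 0, 0], [0, 0, 0], 0.4],
    [[0, 0, 0], [0, 0, 0], 0.6]
  ],
  "force": 30
}}

```text
time: 16.82
tool_pos: [582.9, 372.0, 37.1]
tcp_rot: [179.8, -0.1, 89.6]
ft_force: [-0.1, -0.4, -0.4]
finger_gap: 51.6
```

Call:
{"fn": "play_rows", "kwargs": {
  "deltas": [
    [[0, 0, 0], [0, 0, 0], 0.7],
    [[0, 0, 0], [0, 0, 0], 1],
    [[0, 0, 0], [0, 0, 0], 1],
    [[0, 0, 0], [0, 0, 0], 1]
  ]
}}

```text
time: 17.32
tool_pos: [583.8, 372.5, 38.8]
tcp_rot: [179.6, -0.2, 89.6]
ft_force: [0.2, 0.4, -0.9]
finger_gap: 31.2
```

```bash
python3 plan.py 580,372.5,120,90,3 616,-19.5,120,85,10
```

```text
[[0.0, -0.001, -0.027], [0.002, -0.001, -0.002]]
[[0.0, -0.001, -0.027], [0.002, -0.001, -0.002]]
[[0.0, -0.001, -0.027], [0.002, -0.001, -0.002]]
--
[[-0.039, 0.004, 0.0], [0.0, -0.0, 0.009]]
[[-0.039, 0.004, 0.0], [0.0, -0.0, 0.009]]
[[-0.039, 0.004, 0.0], [0.0, -0.0, 0.009]]
[[-0.039, 0.005, 0.0], [0.0, -0.0, 0.009]]
[[-0.039, 0.005, 0.0], [0.0, -0.0, 0.009]]
[[-0.039, 0.005, 0.0], [0.0, -0.0, 0.009]]
[[-0.039, 0.006, 0.0], [0.0, -0.0, 0.009]]
[[-0.039, 0.006, 0.0], [0.0, -0.0, 0.009]]
[[-0.039, 0.006, 0.0], [0.0, -0.0, 0.009]]
[[-0.039, 0.007, 0.0], [0.0, -0.0, 0.009]]
--
[583.8 372.5  38.8] [179.6  -0.2  89.6] 31.2 [ 0.2  0.4 -0.9] 17.325
```

Call:
{"fn": "play_rows", "kwargs": {
  "deltas": [
    [[0, -0.001, -0.027], [0.002, 0, 0], 1],
    [[0, -0.001, -0.027], [0.002, 0, 0], 1],
    [[0, -0.001, -0.027], [0.002, 0, 0], 1],
    [[-0.039, 0.004, 0], [0, 0, 0.009], 1],
    [[-0.039, 0.004, 0], [0, 0, 0.009], 1],
    [[-0.039, 0.004, 0], [0, 0, 0.009], 1],
    [[-0.039, 0.005, 0], [0, 0, 0.009], 1],
    [[-0.039, 0.005, 0], [0, 0, 0.009], 1]
  ]
}}

```text
time: 18.32
tool_pos: [596.9, 174.2, 121.4]
tcp_rot: [-180.0, -0.2, 87.2]
ft_force: [0.6, 0.3, -0.4]
finger_gap: 31.4
```

```bash
python3 plan.py 616,-19.5,110,85,6
```

```text
[[-0.032, 0.005, 0.002], [-0.0, -0.0, 0.007]]
[[-0.032, 0.005, 0.002], [-0.0, -0.0, 0.007]]
[[-0.032, 0.005, 0.002], [-0.0, -0.0, 0.007]]
[[-0.032, 0.005, 0.002], [-0.0, -0.0, 0.007]]
[[-0.032, 0.006, 0.002], [-0.0, -0.0, 0.007]]
[[-0.032, 0.006, 0.002], [-0.0, -0.0, 0.007]]
--
[596.9 174.2 121.4] [-180.    -0.2   87.2] 31.4 [ 0.6  0.3 -0.4] 18.325
```

Call:
{"fn": "play_rows", "kwargs": {
  "deltas": [
    [[-0.032, 0.005, 0.002], [0, 0, 0.007], 1],
    [[-0.032, 0.005, 0.002], [0, 0, 0.007], 1],
    [[-0.032, 0.005, 0.002], [0, 0, 0.007], 1],
    [[-0.032, 0.005, 0.002], [0, 0, 0.007], 1],
    [[-0.032, 0.006, 0.002], [0, 0, 0.007], 1],
    [[-0.025, 0.006, 0.002], [0, 0, 0.007], 1],
    [[0, 0, 0], [0, 0, 0], 1],
    [[0, 0, 0], [0, 0, 0], 1]
  ]
}}

```text
time: 19.32
tool_pos: [616.5, -21.5, 108.9]
tcp_rot: [180.0, -0.2, 84.5]
ft_force: [-0.5, 0.3, -1.1]
finger_gap: 31.3
```

```bash
python3 plan.py 616,-19.5,75,85,3 616,-19.5,45,85,4; python3 -c "
from h import *
crop('scene','n.png',220,140,360,250,5)"
```

```text
[[0.001, -0.0, 0.011], [0.0, -0.001, -0.003]]
[[0.001, -0.0, 0.011], [0.0, -0.001, -0.003]]
[[0.001, -0.0, 0.011], [0.0, -0.001, -0.003]]
--
[[0.0, -0.0, 0.008], [0.0, 0.0, 0.0]]
[[0.0, -0.0, 0.008], [0.0, 0.0, 0.0]]
[[0.0, -0.0, 0.008], [0.0, 0.0, 0.0]]
[[0.0, -0.0, 0.008], [0.0, 0.0, 0.0]]
--
[616.5 -21.5 108.9] [180.   -0.2  84.5] 31.3 [-0.5  0.3 -1.1] 19.325
```

View pics/n.png

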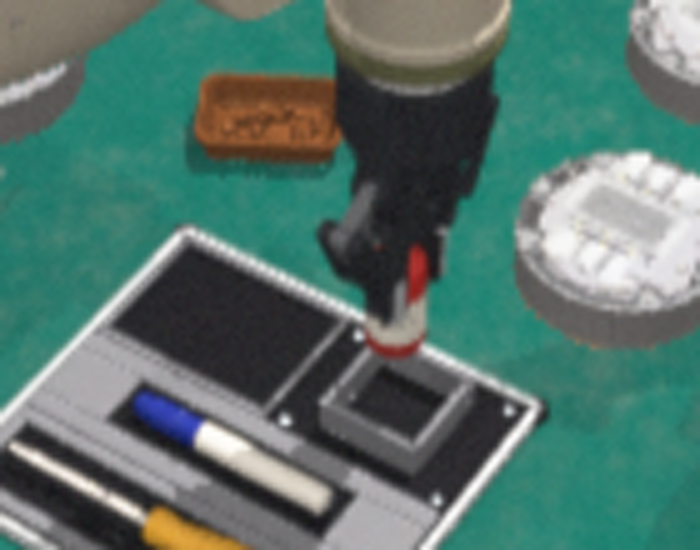

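Run:
```python
from h import *
q=p('scene',[[616.5,-21.5,71],[616,-19.5,30]]); print((q-[220,140])*5)
```

```text
[[403.314069   340.48026305]
 [397.65233809 388.5573632 ]]
```

Call:
{"fn": "play_rows", "kwargs": {
  "deltas": [
    [[0.001, 0, 0.011], [0, 0, -0.003], 1],
    [[0.001, 0, 0.011], [0, 0, -0.003], 1],
    [[0, 0, 0.009], [0, 0, -0.003], 1],
    [[0, 0, 0], [0, 0, 0], 1]
  ]
}}

```text
time: 19.88
tool_pos: [615.8, -16.6, 74.7]
tcp_rot: [-179.9, -0.2, 85.3]
ft_force: [-0.3, 0.5, 0.1]
finger_gap: 31.2
```

```bash
python3 plan.py 616,-19.5,47,85,4
```

```text
[[-0.001, 0.0, 0.007], [-0.0, -0.001, 0.001]]
[[-0.001, 0.0, 0.007], [-0.0, -0.001, 0.001]]
[[-0.001, 0.0, 0.007], [-0.0, -0.001, 0.001]]
[[-0.001, 0.0, 0.007], [-0.0, -0.001, 0.001]]
--
[615.8 -16.6  74.7] [-179.9   -0.2   85.3] 31.2 [-0.3  0.5  0.1] 19.875
```

Call:
{"fn": "play_rows", "kwargs": {
  "deltas": [
    [[-0.002, 0, 0.007], [0, 0, 0], 1],
    [[-0.002, 0, 0.007], [0, 0, 0], 1],
    [[-0.001, 0, 0.007], [0, 0, 0], 1],
    [[0, 0, 0.006], [0, 0, 0], 1],
    [[0, 0, 0], [0, 0, 0], 1],
    [[0, 0, 0], [0, 0, 0], 1]
  ]
}}

```text
time: 20.62
tool_pos: [615.6, -22.2, 46.0]
tcp_rot: [-180.0, -0.2, 85.2]
ft_force: [-0.2, 0.7, -0.7]
finger_gap: 31.2
```

Call:
{"fn": "play_rows", "kwargs": {
  "deltas": [
    [[0, 0, 0.001], [0, 0, 0], 1],
    [[0, 0, 0.001], [0, 0, 0], 1],
    [[0, 0, 0], [0, 0, 0], 1]
  ]
}}

```text
time: 21.0
tool_pos: [616.2, -22.2, 44.6]
tcp_rot: [180.0, -0.2, 85.3]
ft_force: [0.3, -0.4, -0.9]
finger_gap: 31.2
```

Call:
{"fn": "play_rows", "kwargs": {
  "deltas": [
    [[0, 0, 0], [0, 0, 0], 0.4],
    [[0, 0, 0], [0, 0, 0], 0.4],
    [[0, 0, 0], [0, 0, 0], 0.2],
    [[0, 0, -0.03], [0, 0, 0], 0.2],
    [[0, 0, -0.05], [0, 0, 0], 0],
    [[0, 0, -0.05], [0, 0, 0], 0]
  ]
}}

```text
time: 21.75
tool_pos: [612.4, -22.1, 172.0]
tcp_rot: [-179.4, -0.2, 85.3]
ft_force: [1.0, 0.7, -0.8]
finger_gap: 85.5
```

```bash
python3 plan.py 500,320,170,92,10
```

```text
[[0.033, -0.014, 0.0], [-0.001, -0.0, -0.012]]
[[0.033, -0.014, 0.0], [-0.001, -0.0, -0.012]]
[[0.033, -0.013, 0.0], [-0.001, -0.0, -0.012]]
[[0.034, -0.013, 0.0], [-0.001, -0.0, -0.012]]
[[0.034, -0.012, 0.0], [-0.001, -0.0, -0.012]]
[[0.034, -0.012, 0.0], [-0.001, -0.0, -0.012]]
[[0.034, -0.012, 0.0], [-0.001, -0.0, -0.012]]
[[0.034, -0.011, 0.0], [-0.001, -0.0, -0.012]]
[[0.034, -0.011, 0.0], [-0.001, -0.0, -0.012]]
[[0.034, -0.01, 0.0], [-0.001, -0.0, -0.012]]
--
[612.4 -22.1 172. ] [-179.4   -0.2   85.3] 85.5 [ 1.   0.7 -0.8] 21.75
```

Now to the tray, which is at about (461.6,389.8) with yaw about 92.3.

Call:
{"fn": "play_rows", "kwargs": {
  "deltas": [
    [[0.033, -0.014, 0], [0, 0, -0.012], 0],
    [[0.033, -0.014, 0], [0, 0, -0.012], 0],
    [[0.033, -0.013, 0], [0, 0, -0.012], 0],
    [[0.034, -0.013, 0], [0, 0, -0.012], 0],
    [[0.034, -0.012, 0], [0, 0, -0.012], 0],
    [[0.034, -0.012, 0], [0, 0, -0.012], 0],
    [[0.034, -0.012, 0], [0, 0, -0.012], 0],
    [[0.034, -0.011, 0], [0, 0, -0.012], 0]
  ]
}}

```text
time: 22.75
tool_pos: [524.9, 256.1, 181.7]
tcp_rot: [179.7, -0.2, 90.6]
ft_force: [0.6, -0.2, 0.5]
finger_gap: 85.6
```

```bash
python3 plan.py 461.5,390,110,92.3,6;  python3 -c "
from h import *
crop('top','o.png',200,180,340,290,5)"
```

```text
[[0.022, -0.01, 0.012], [0.001, -0.001, -0.005]]
[[0.022, -0.01, 0.012], [0.001, -0.001, -0.005]]
[[0.022, -0.01, 0.012], [0.001, -0.001, -0.005]]
[[0.023, -0.01, 0.012], [0.001, -0.001, -0.005]]
[[0.023, -0.01, 0.012], [0.001, -0.001, -0.005]]
[[0.023, -0.01, 0.012], [0.001, -0.001, -0.005]]
--
[524.9 256.1 181.7] [179.7  -0.2  90.6] 85.6 [ 0.6 -0.2  0.5] 22.75
```

View pics/o.png

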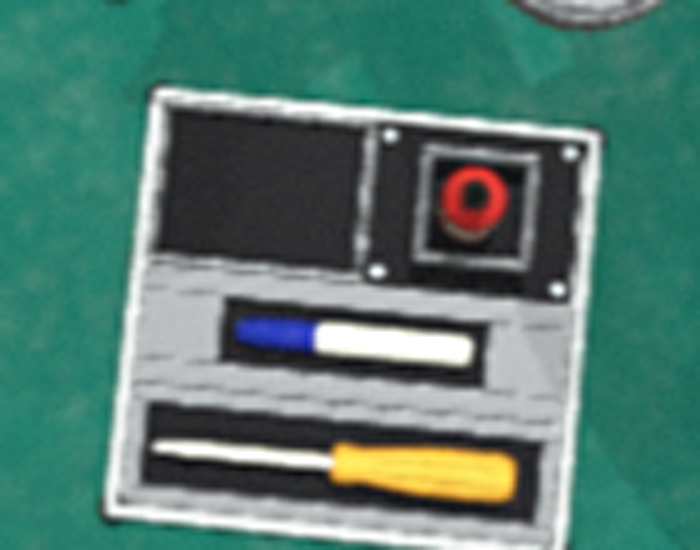

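All three items sit in their places: bottle (473,200) inside the well, marker and driver in their slots. Next I'll cross-check the tray position numerically with the scene camera.

Run:
```python
from h import *
np.set_printoptions(precision=1,suppress=True)
q=[(110+x/5,100+y/5) for x,y in((98,512),(160,458),(275,510),(213,580))]
W=w('scene',q,20); print(W.mean(0),W)
# dark blob in top
im=eyes.snapshot('top')[255:300,120:165]; m=(im.max(2)<60).astype('u1')
m=cv2.morphologyEx(m,cv2.MORPH_CLOSE,np.ones((7,7)))
n,l,s,c=cv2.connectedComponentsWithStats(m); k=1+s[1:,4].argmax(); print(s[k],c[k])
pts=np.argwhere(l==k)[:,::-1].astype('f4')
rc=cv2.minAreaRect(pts); print(rc); bx=cv2.boxPoints(rc)+[120,255]; B=w('top',bx,20);print(B.mean(0),B)
```

```text
[463.7 392.4  20. ] [[440.7 438.2  20. ]
 [491.  434.2  20. ]
 [490.8 349.5  20. ]
 [432.2 347.6  20. ]]
[  6  20  23  13 132] [14.5 27.9]
((17.0, 26.0), (12.0, 22.0), 90.0)
[450.5 404.6  20. ] [[466.  435.7  20. ]
 [467.1 375.   20. ]
 [435.1 373.7  20. ]
 [433.9 434.2  20. ]]
```

Call:
{"fn": "play_rows", "kwargs": {
  "deltas": [
    [[0.022, -0.01, 0.012], [0, 0, -0.005], 0],
    [[0.022, -0.01, 0.012], [0, 0, -0.005], 0],
    [[0.022, -0.01, 0.012], [0, 0, -0.005], 0],
    [[0.023, -0.01, 0.012], [0, 0, -0.005], 0],
    [[0.023, -0.01, 0.012], [0, 0, -0.005], 0],
    [[0.016, -0.008, 0.012], [0, 0, -0.005], 0],
    [[0, 0, 0], [0, 0, 0], 0],
    [[0, 0, 0], [0, 0, 0], 0]
  ]
}}

```text
time: 23.85
tool_pos: [464.3, 385.1, 108.7]
tcp_rot: [179.6, -0.2, 92.5]
ft_force: [0.8, -0.2, 0.7]
finger_gap: 85.4
```

```bash
python3 plan.py 461.5,390,50,92.5,3 461.5,390,5,92.5,4
```

```text
[[0.002, -0.001, 0.02], [0.003, -0.001, -0.0]]
[[0.002, -0.001, 0.02], [0.003, -0.001, -0.0]]
[[0.002, -0.001, 0.02], [0.003, -0.001, -0.0]]
--
[[0.0, -0.0, 0.011], [0.0, 0.0, 0.0]]
[[0.0, -0.0, 0.011], [0.0, 0.0, 0.0]]
[[0.0, -0.0, 0.011], [0.0, 0.0, 0.0]]
[[0.0, -0.0, 0.011], [0.0, 0.0, 0.0]]
--
[464.3 385.1 108.7] [179.6  -0.2  92.5] 85.4 [ 0.8 -0.2  0.7] 23.85
```

Call:
{"fn": "play_rows", "kwargs": {
  "deltas": [
    [[0.002, -0.001, 0.02], [0.003, 0, 0], 0],
    [[0.002, -0.001, 0.02], [0.003, 0, 0], 0],
    [[0.002, 0, 0.02], [0.002, 0, 0], 0],
    [[0, 0, 0], [0, 0, 0], 0]
  ]
}}

```text
time: 24.35
tool_pos: [462.9, 389.5, 43.9]
tcp_rot: [-179.9, -0.1, 92.3]
ft_force: [-0.5, -0.6, -0.2]
finger_gap: 85.7
```

```bash
python3 plan.py 462,391,5,92.5,4
```

```text
[[0.0, -0.0, 0.01], [-0.0, -0.0, -0.001]]
[[0.0, -0.0, 0.01], [-0.0, -0.0, -0.001]]
[[0.0, -0.0, 0.01], [-0.0, -0.0, -0.001]]
[[0.0, -0.0, 0.01], [-0.0, -0.0, -0.001]]
--
[462.9 389.5  43.9] [-1.799e+02 -1.000e-01  9.230e+01] 85.7 [-0.5 -0.6 -0.2] 24.35
```

Call:
{"fn": "play_rows", "kwargs": {
  "deltas": [
    [[0, 0, 0.011], [0, 0, 0], 0],
    [[0, 0, 0.011], [0, 0, 0], 0],
    [[0, 0, 0.01], [0, 0, 0], 0],
    [[0, 0, 0.006], [0, 0, 0], 0],
    [[0, 0, 0], [0, 0, 0], 0],
    [[0, 0, 0], [0, 0, 0], 0]
  ],
  "force": 30
}}

```text
time: 25.1
tool_pos: [463.6, 390.0, 4.1]
tcp_rot: [-180.0, -0.1, 92.3]
ft_force: [-0.6, -0.2, -0.0]
finger_gap: 85.4
```

Call:
{"fn": "play_rows", "kwargs": {
  "deltas": [
    [[0, 0, 0], [0, 0, 0], 0.2],
    [[0, 0, 0], [0, 0, 0], 0.3],
    [[0, 0, 0], [0, 0, 0], 0.5],
    [[0, 0, 0], [0, 0, 0], 1],
    [[0, 0, 0], [0, 0, 0], 1],
    [[0, 0, 0], [0, 0, 0], 1]
  ]
}}

```text
time: 25.85
tool_pos: [464.2, 390.4, 5.3]
tcp_rot: [179.9, -0.2, 92.3]
ft_force: [0.7, -0.6, -0.9]
finger_gap: 61.2
```

```bash
python3 plan.py 464,390,110,92.3,4 560,250,115,89,6 627.7,96.5,90,85,7
```

```text
[[-0.0, -0.0, -0.026], [0.0, -0.001, 0.0]]
[[-0.0, -0.0, -0.026], [0.0, -0.001, 0.0]]
[[-0.0, -0.0, -0.026], [0.0, -0.001, 0.0]]
[[-0.0, -0.0, -0.026], [0.0, -0.001, 0.0]]
--
[[-0.024, 0.015, -0.001], [-0.0, -0.0, 0.01]]
[[-0.024, 0.015, -0.001], [-0.0, -0.0, 0.01]]
[[-0.024, 0.016, -0.001], [-0.0, -0.0, 0.01]]
[[-0.024, 0.016, -0.001], [-0.0, -0.0, 0.01]]
[[-0.023, 0.016, -0.001], [-0.0, -0.0, 0.01]]
[[-0.023, 0.016, -0.001], [-0.0, -0.0, 0.01]]
--
[[-0.022, 0.01, 0.004], [0.0, -0.0, 0.01]]
[[-0.022, 0.01, 0.004], [0.0, -0.0, 0.01]]
[[-0.022, 0.01, 0.004], [0.0, -0.0, 0.01]]
[[-0.021, 0.011, 0.004], [0.0, -0.0, 0.01]]
[[-0.021, 0.011, 0.004], [0.0, -0.0, 0.01]]
[[-0.021, 0.011, 0.004], [0.0, -0.0, 0.01]]
[[-0.021, 0.011, 0.004], [0.0, -0.0, 0.01]]
--
[464.2 390.4   5.3] [179.9  -0.2  92.3] 61.2 [ 0.7 -0.6 -0.9] 25.85
```

Call:
{"fn": "play_rows", "kwargs": {
  "deltas": [
    [[0, 0, -0.01], [0, 0, 0], 1],
    [[0, 0, -0.02], [0, 0, 0], 1],
    [[0, 0, -0.025], [0, 0, 0], 1],
    [[0, 0, -0.025], [0, 0, 0], 1],
    [[0, 0, -0.02], [0, 0, 0], 1],
    [[-0.01, 0.006, -0.005], [0, 0, 0], 1],
    [[-0.018, 0.012, 0], [0, 0, 0.01], 1],
    [[-0.02, 0.013, 0], [0, 0, 0.01], 1]
  ]
}}

```text
time: 26.85
tool_pos: [499.3, 342.2, 121.0]
tcp_rot: [179.6, -0.4, 91.3]
ft_force: [0.1, -0.5, -1.5]
finger_gap: 61.1
```

```bash
python3 plan.py 627.7,96.5,100,85,14
```

```text
[[-0.018, 0.009, 0.001], [0.0, -0.0, 0.008]]
[[-0.018, 0.009, 0.001], [0.0, -0.0, 0.008]]
[[-0.018, 0.009, 0.001], [0.0, -0.0, 0.008]]
[[-0.018, 0.009, 0.001], [0.0, -0.0, 0.008]]
[[-0.017, 0.009, 0.001], [0.0, -0.0, 0.008]]
[[-0.017, 0.009, 0.001], [0.0, -0.0, 0.008]]
[[-0.017, 0.01, 0.001], [0.0, -0.0, 0.008]]
[[-0.017, 0.01, 0.001], [0.0, -0.0, 0.008]]
[[-0.017, 0.01, 0.001], [0.0, -0.0, 0.008]]
[[-0.017, 0.01, 0.001], [0.0, -0.0, 0.008]]
[[-0.017, 0.01, 0.001], [0.0, -0.0, 0.008]]
[[-0.017, 0.01, 0.001], [0.0, -0.0, 0.008]]
[[-0.017, 0.01, 0.001], [0.0, -0.0, 0.008]]
[[-0.017, 0.011, 0.001], [0.0, -0.0, 0.008]]
--
[499.3 342.2 121. ] [179.6  -0.4  91.3] 61.1 [ 0.1 -0.5 -1.5] 26.85
```

Call:
{"fn": "play_rows", "kwargs": {
  "deltas": [
    [[-0.018, 0.009, 0.001], [0, 0, 0.008], 1],
    [[-0.018, 0.009, 0.001], [0, 0, 0.008], 1],
    [[-0.018, 0.009, 0.001], [0, 0, 0.008], 1],
    [[-0.018, 0.009, 0.001], [0, 0, 0.008], 1],
    [[-0.017, 0.009, 0.001], [0, 0, 0.008], 1],
    [[-0.017, 0.009, 0.001], [0, 0, 0.008], 1],
    [[-0.017, 0.01, 0.001], [0, 0, 0.008], 1],
    [[-0.017, 0.01, 0.001], [0, 0, 0.008], 1]
  ]
}}

```text
time: 27.85
tool_pos: [576.5, 189.1, 109.5]
tcp_rot: [179.9, -0.3, 87.2]
ft_force: [1.3, 0.5, -1.4]
finger_gap: 61.5
```

Call:
{"fn": "play_rows", "kwargs": {
  "deltas": [
    [[-0.017, 0.01, 0.001], [0, 0, 0.008], 1],
    [[-0.017, 0.01, 0.001], [0, 0, 0.008], 1],
    [[-0.016, 0.01, 0.001], [0, 0, 0.008], 1],
    [[-0.013, 0.008, 0.001], [0, 0, 0.008], 1],
    [[-0.008, 0.004, 0], [0, 0, 0.008], 1],
    [[0, 0, 0], [0, 0, 0], 1],
    [[0, 0, 0], [0, 0, 0], 1]
  ]
}}

```text
time: 28.72
tool_pos: [617.0, 109.3, 104.8]
tcp_rot: [179.9, -0.3, 84.7]
ft_force: [0.8, 0.3, -1.1]
finger_gap: 61.1
```

```bash
python3 plan.py 627.7,96.5,50,85,5
```

```text
[[-0.002, 0.002, 0.011], [0.0, -0.001, -0.001]]
[[-0.002, 0.002, 0.011], [0.0, -0.001, -0.001]]
[[-0.002, 0.002, 0.011], [0.0, -0.001, -0.001]]
[[-0.002, 0.002, 0.011], [0.0, -0.001, -0.001]]
[[-0.002, 0.002, 0.011], [0.0, -0.001, -0.001]]
--
[617.  109.3 104.8] [179.9  -0.3  84.7] 61.1 [ 0.8  0.3 -1.1] 28.725
```

Call:
{"fn": "play_rows", "kwargs": {
  "deltas": [
    [[-0.003, 0.002, 0.011], [0, -0.001, 0], 1],
    [[-0.003, 0.002, 0.011], [0, -0.001, 0], 1],
    [[-0.003, 0.002, 0.011], [0, -0.001, 0], 1],
    [[-0.002, 0.002, 0.011], [0, -0.001, 0], 1],
    [[-0.001, 0.001, 0.01], [0, 0, 0], 1],
    [[0, 0, 0], [0, 0, 0], 1],
    [[0, 0, 0], [0, 0, 0], 1]
  ]
}}

```text
time: 29.6
tool_pos: [624.1, 97.2, 45.4]
tcp_rot: [-180.0, -0.0, 84.8]
ft_force: [0.5, 1.1, -0.7]
finger_gap: 61.5
```

```bash
python3 plan.py 627.7,96.5,14,85,5
```

```text
[[-0.0, 0.001, 0.006], [-0.0, -0.0, -0.001]]
[[-0.0, 0.001, 0.006], [-0.0, -0.0, -0.001]]
[[-0.0, 0.001, 0.006], [-0.0, -0.0, -0.001]]
[[-0.0, 0.001, 0.006], [-0.0, -0.0, -0.001]]
[[-0.0, 0.001, 0.006], [-0.0, -0.0, -0.001]]
--
[624.1  97.2  45.4] [-180.    -0.    84.8] 61.5 [ 0.5  1.1 -0.7] 29.6
```

Call:
{"fn": "play_rows", "kwargs": {
  "deltas": [
    [[0, 0.001, 0.007], [0, 0, 0], 1],
    [[0, 0.001, 0.007], [0, 0, 0], 1],
    [[0, 0.001, 0.007], [0, 0, 0], 1],
    [[0, 0.001, 0.006], [0, 0, 0], 1],
    [[0, 0, 0.003], [0, 0, 0], 1],
    [[0, 0, 0], [0, 0, 0], 1]
  ]
}}

```text
time: 30.35
tool_pos: [628.8, 97.0, 14.0]
tcp_rot: [180.0, -0.0, 84.8]
ft_force: [-0.2, 0.2, -0.8]
finger_gap: 61.2
```

```bash
python3 plan.py 627.7,96.5,11,85,2
```

```text
[[-0.0, -0.001, 0.001], [0.0, -0.0, -0.002]]
[[-0.0, -0.001, 0.001], [0.0, -0.0, -0.002]]
--
[628.8  97.   14. ] [180.   -0.   84.8] 61.2 [-0.2  0.2 -0.8] 30.35
```

Call:
{"fn": "play_rows", "kwargs": {
  "deltas": [
    [[0, 0, 0.0015], [0, 0, 0], 1],
    [[0, 0, 0.001], [0, 0, 0], 1],
    [[0, 0, 0.0005], [0, 0, 0], 1],
    [[0, 0, 0], [0, 0, 0], 1]
  ]
}}

```text
time: 30.85
tool_pos: [629.3, 97.0, 11.5]
tcp_rot: [179.9, -0.1, 84.8]
ft_force: [0.3, -0.8, -0.5]
finger_gap: 61.2
```

Call:
{"fn": "play_rows", "kwargs": {
  "deltas": [
    [[0, 0, 0.001], [0, 0, 0], 1],
    [[0, 0, 0], [0, 0, 0], 1]
  ]
}}

```text
time: 31.1
tool_pos: [629.7, 97.1, 11.4]
tcp_rot: [179.9, -0.1, 84.8]
ft_force: [0.6, 0.3, -0.1]
finger_gap: 60.7
```

Call:
{"fn": "play_rows", "kwargs": {
  "deltas": [
    [[0, 0, 0], [0, 0, 0], 0.1],
    [[0, 0, 0], [0, 0, 0], 0.1],
    [[0, 0, 0], [0, 0, 0], 0],
    [[0, 0, -0.01], [0, 0, 0], 0],
    [[0, 0, -0.04], [0, 0, 0], 0],
    [[0, 0, -0.05], [0, 0, 0], 0],
    [[0, 0, -0.05], [0, 0, 0], 0]
  ]
}}

```text
time: 31.98
tool_pos: [625.7, 96.6, 161.1]
tcp_rot: [-179.6, 0.0, 84.8]
ft_force: [0.1, 0.2, 0.6]
finger_gap: 85.4
```

```bash
python3 plan.py 480,330,190,90,7
```

```text
[[0.031, -0.024, -0.004], [-0.001, 0.0, -0.013]]
[[0.032, -0.023, -0.004], [-0.001, 0.0, -0.013]]
[[0.032, -0.023, -0.004], [-0.001, 0.0, -0.013]]
[[0.032, -0.023, -0.004], [-0.001, 0.0, -0.013]]
[[0.032, -0.022, -0.004], [-0.001, 0.0, -0.013]]
[[0.033, -0.022, -0.004], [-0.001, 0.0, -0.013]]
[[0.033, -0.021, -0.004], [-0.001, 0.0, -0.013]]
--
[625.7  96.6 161.1] [-179.6    0.    84.8] 85.4 [0.1 0.2 0.6] 31.975
```

Call:
{"fn": "play_rows", "kwargs": {
  "deltas": [
    [[0.03, -0.024, -0.004], [0, 0, 0], 0],
    [[0.03, -0.024, -0.004], [0, 0, 0], 0],
    [[0.03, -0.024, -0.004], [0, 0, 0], 0],
    [[0.03, -0.024, -0.004], [0, 0, 0], 0],
    [[0.03, -0.024, -0.004], [0, 0, 0], 0],
    [[0.03, -0.024, -0.004], [0, 0, 0], 0],
    [[0, 0, 0], [0, 0, 0], 0]
  ]
}}

```text
time: 32.85
tool_pos: [500.4, 295.0, 200.5]
tcp_rot: [179.3, -0.3, 84.7]
ft_force: [0.9, -1.3, -0.2]
finger_gap: 85.4
```

Run:
```python
from h import *
t=eyes.snapshot('top'); s=eyes.snapshot('scene')
r1=lambda a:cv2.resize(a,(400,400),interpolation=3)
cv2.imwrite('pics/z.png',np.vstack([np.hstack([r1(t[195:295,218:318]),r1(s[165:295,195:325])]),cv2.resize(s[120:320,130:430],(400,200)) .repeat(1,1) if 0 else np.hstack([cv2.resize(s[130:250,100:340],(400,200)),cv2.resize(t[200:320,270:510],(400,200))])])[:,:,::-1])
```

```text
(no output)
```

View pics/z.png

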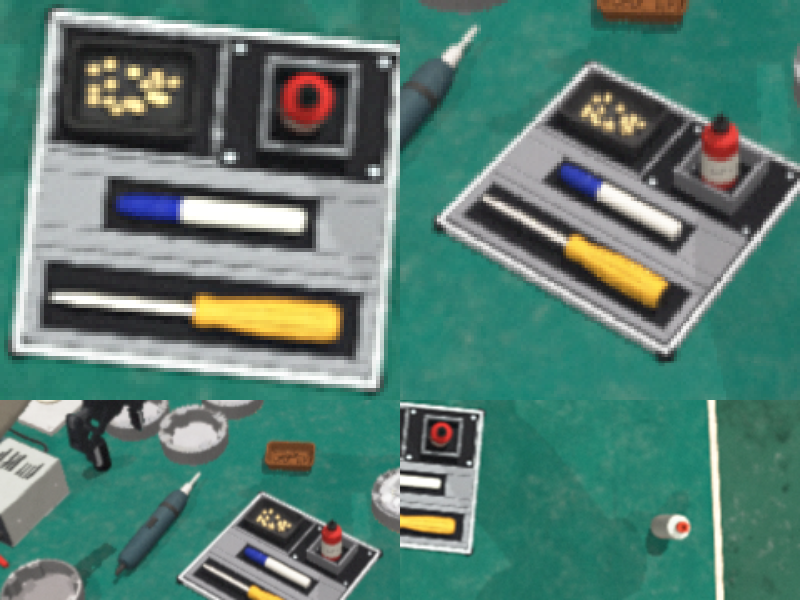

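Run:
```python
from h import *
np.set_printoptions(precision=1,suppress=True)
g=lambda x,y:(218+(x+.5)/4-.5,195+(y+.5)/4-.5)
print('tip',w('top',[g(49,298)],19),'hnd end',w('top',[g(342,318)],19))
print('rim L',w('top',[g(46,265),g(43,318)],12),'R',w('top',[g(362,300),g(356,355)],12))
# intensity profile along the blade line beyond tip
im=eyes.snapshot('top'); print(im[267:272,224:236].sum(2)//3)
```

```text
tip [[485.7 153.9  19. ]] hnd end [[473.9 -42.6  19. ]]
rim L [[507.8 157.2  12. ]
 [472.2 158.5  12. ]] R [[485.9 -56.6  12. ]
 [449.1 -52.5  12. ]]
[[232 192 192 192 154  70  40  60  74  71  71  66]
 [214 178 187 185 138  67  89 154 187 191 185 187]
 [210 183 187 173 118  67 130 218 254 255 254 254]
 [202 184 187 161 100  49  69 119 145 155 166 191]
 [202 186 188 162  85  39  32  29  29  31  43  65]]
```

```bash
python3 -c "
from bench import r
print(r.sense()['time'],r.hand_in())"
```

```text
the job is handed in; nothing more can be done
33.0 None
```

I packed all four items in the order asked and handed the job in at 33.0 s. The screwdriver is in the long slot, the marker in the short slot, the smaller (red) bottle in the square well and the brass-insert tray in the rectangular bay.

- **Placing:** the last pictures show every item inside its recess, with the bottle upright and the tray level. The screwdriver's blade tip is closest to an edge, about 4 mm from the slot end, against about 11 mm at the handle end. I judged "flat on the floor" from those pictures and the heights at release.
- **Tray on the way:** I kept it level within about 0.5° by the tool's measured orientation.
- **Undisturbed things:** I never touched the taller white bottle, the electric screwdriver or the brown tray. The last pictures show them standing undisturbed.
- **Forces:** wrist forces stayed under about 2 N at every reading.
- **Failed check:** automatic outlining of the tray in the top picture gave a wrong blob, so I ignored it. Corner points picked by hand in the two cameras agreed within about 3 mm, and I used those.
- **Bottle offset:** before lowering, the bottle looked about 4 mm off its expected place in the gripper, so I shifted the arm a few mm to allow for it.

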